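# Spring open the sample chamber that holds the bottle

### The arm

A 6-joint arm with a two-finger parallel gripper is mounted at the origin on a cart in front of the work surface, level with it; the furniture and walls round the work are solid. World frame = base frame: x ahead of the robot, y to its left, z up, the work surface at z = 0. Lengths are in mm, angles in rad, forces in N, time in s.
With the tool pointing down it reaches from about 350 to 1000 mm from the base axis. Payload 7.1 kg.
Tool frame: the origin (TCP) lies midway between the tips of the shut fingers; the grasp point (between the pads) lies 19 mm behind it; z points along the fingers, y is the direction in which the jaws open and shut (so a half turn about z gives the same grasp; the last joint's range is limited). The gripper opens to 85 mm and grips with 20 to 120 N. Pads are 22 mm wide; open, the fingers measure 114 mm over their backs; the gripper's body (76 mm by 85 mm) begins 54 mm behind the grasp point. The pads swing forward as they close: fully open they stand 13 mm farther back than shut.
Start: joints at [1.108, 0.423, 1.63, -0, 1.089, -0.019], TCP at [268.327, 564.452, 231.319] pointing down, gripper open.
Joint ranges: [-3, 3], [-0.9, 2.11], [0.09, 2.58], [-1.31, 4.45], [0.11, 2.69], [-2.54, 2.54]. Speed limits (rad/s): [2.39, 2.39, 3.01, 3.14, 3.14, 3.14].

### API

Orientations are given as a unit quaternion [w, x, y, z].
In Python, from plant import * gives the robot as it stands. The module is installed in compiled form; this text tells all that it offers.
- The arm moves only by the tool play_rows, never from a script. Its argument "increments" is a list of rows, each a list of 7 numbers: the shift along the tool's x, y, z in mm, then the turn, a rotation vector about the tool's x, y, z in degrees, then the opening, from 0 (shut) to 1 (fully open). In form: [[dx, dy, dz, ax, ay, az, jaw], ...]. A call has 1 to 12 rows; each row shifts and turns the commanded pose from where the row before left it, along the tool's axes as they then stand; what a row does not reach is not made up. A row lasts 1/8 s, in which the tool goes at most 62.5 mm and 10.7 degrees, less where a joint would pass 70% of its speed; a pose out of reach is approached as far as the arm can. A call with a gripper value outside its range is refused whole. The fingers move at their own pace and stop on an object; the grip force is fixed at half the most. Time passes only in rows, so rows that do not move let the fingers close. It gives the time, the measured TCP pose, the force and the opening at its end, in the units of the state.
- get_obs(): the state, without advancing time (a new reading comes with each control period).
- grab_frame(name): name is "scene" or "top" or "wrist"; returns (picture, depth): 480x640x3 uint8, red, green, blue; 480x640 float32, mm along the optical axis (not along the pixel's ray), 0 where there is no reading.
- camera_params(name): a dict with "fx", "fy", "cx", "cy" (pixels), "rvec" (rotation vector, rad) and "tvec" (3), from world to camera coordinates, as OpenCV has them; the wrist camera has in their place "T_tool_cam" (4x4, takes a point from camera to tool coordinates, whose origin is the TCP and whose axes are the flange's). Camera axes: x right, y down, z forward; pixel columns grow to the right and rows downward; lengths in mm; the calibration is good to about 2 mm. A picture is of the moment at which its call begins: read the wrist's pose just before it. camera_params takes no time and is no camera call.
- hand_in(): hands the job in, once; it reports no verdict.
The state is a dict: "t": time; "joint_positions": joint angles; "joint_vel": joint speeds; "joint_efforts": joint torques, N m; "tcp_pos": TCP position; "tool_rot": TCP orientation; "wrist_force": force on the tool from outside, world axes, zero at the start; "torque": the same for the moment, N m; "opening": finger opening in mm.
Only numpy, scipy, OpenCV 4.12 (cv2) and the standard library are available. Lean on these libraries where they do the work, as an engineer would, in place of code of your own. Each camera call takes 0.05 s, during which the arm holds its last target.

### The job

Two identical sample chambers with clear hinged covers stand shut on the bench; only one has a reagent bottle standing inside. Press the release button of the one with the bottle so that its cover springs fully open, then let the button come back up and move clear; never let the other chamber's cover open.

Things in the scene. Friction and masses are not known exactly. Their poses are not given: they have to be found in the camera images.
- loaded_button_top (a point): Centre of the top of the release button of the chamber with a small brown bottle (36 mm wide, 66 tall) inside. Black rounded paddle, 32 mm along the point's x, 44 along y; at rest its top is 54 mm above the bench, 12 mm above the white deck round it. The point rides with the button; z up, x points to the clear cover, whose front wall is 44 mm behind the button's centre. Chamber fixed to the bench.
- loaded_button (a joint): Travel of that button straight down in m: 0 up, 0.007 at its stop. A spring brings it back up; it takes about 2 N to start and 5 to 6 N to reach the stop. The catch lets the cover go at about 0.003.
- loaded_lid (a joint): Opening angle of that chamber's clear cover in rad: 0 shut (latched), 1.75 at its stop, past upright. Shut, its top is 100 mm above the bench. Once released, a damped spring swings it up and away from the button (hinge 166 mm behind the button) to the stop in about 1 s and keeps it there.
- empty_lid (a joint): Opening angle in rad of the cover of the other chamber, alike (white housing 200 x 120 mm) but empty; starts shut at 0 and must stay shut. The two stand left and right of the robot's centre line, either way round, their middles 0.26 m or more apart.
Mind the look-alikes: they are no part of the job. What is shaped like the part that bears empty_lid but red is not meant.

How it is judged:
By the outcome, as a careful person would: the job done as asked, in the order asked, and still so for the second after the job is handed in, with the robot touching nothing.
It also fails if it takes over 29 s, if anything falls off the work surface, if the arm or the gripper's body presses on something with over 40 N, if the wrist force passes 120 N, or if a joint passes its speed limit or range.

## Working session

There is one attempt and no reset: what is moved stays moved. The work goes in short steps, Python scripts to look and compute and a tool call to move; the robot and the scene stay as the last step left them, time stands still between calls to the robot, and variables do not carry over. Pictures are saved under pics/ and viewed, and the job is handed in when it is done.

Besides the shell and the picture viewer there is one more tool, called after "Emit:" by a JSON object that holds its "fn" and its "kwargs", one argument or row to a line. play_rows: Moves the arm, as the interface text tells. Its arguments: {"type":"object","properties":{"increments":{"type":"array","items":{"type":"array","items":{"type":"number"}}}},"required":["increments"]}

```bash
mkdir -p pics
python3 - <<'E'
from plant import *
import cv2,numpy as np
o=get_obs();print({k:np.round(v,3) for k,v in o.items()})
for n in("scene","top"):
    p,d=grab_frame(n);cv2.imwrite(f"pics/{n}0.png",p[:,:,::-1]);np.savez(f"{n}0.npz",p=p,d=d)
    print(n,camera_params(n))
E
```

```text
{'t': np.float64(0.0), 'joint_positions': array([ 1.108,  0.424,  1.631, -0.   ,  1.089, -0.019]), 'joint_vel': array([-0.001, -0.   , -0.   ,  0.   ,  0.001, -0.001]), 'joint_efforts': array([ 1.0000e-03, -5.5738e+01, -2.8174e+01,  0.0000e+00,  7.0000e-03,
       -0.0000e+00]), 'tcp_pos': array([268.105, 563.948, 230.527]), 'tool_rot': array([-0.   ,  0.22 ,  0.975, -0.001]), 'wrist_force': array([-0.162, -0.168,  0.075]), 'torque': array([0.01 , 0.01 , 0.001]), 'opening': np.float64(85.792)}
scene {'fx': 570.2429324347663, 'fy': 570.2429324347663, 'cx': 330.3524497921198, 'cy': 247.99043250269963, 'rvec': array([ 2.32094161, -0.55912752,  0.23075295]), 'tvec': array([-464.95356379,  339.84318715, 1157.49144449])}
top {'fx': 592.6848439395238, 'fy': 592.6848439395238, 'cx': 320.23890510357387, 'cy': 243.99679517602465, 'rvec': array([ 2.09362477, -2.14271653,  0.17832362]), 'tvec': array([ 172.61699491,  574.31355767, 1624.13056421])}
```

View pics/scene0.png

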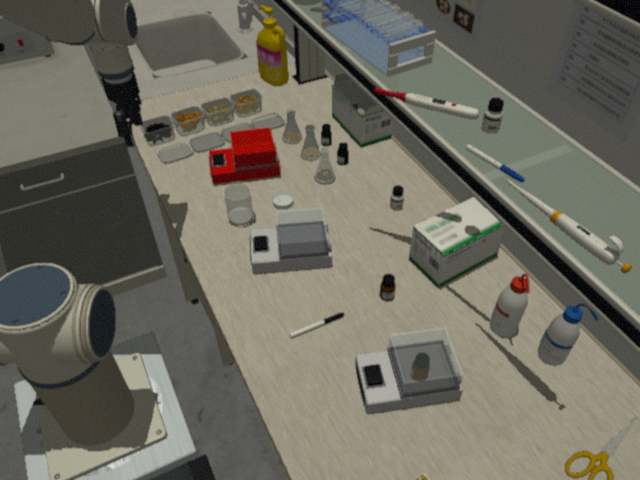

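View pics/top0.png

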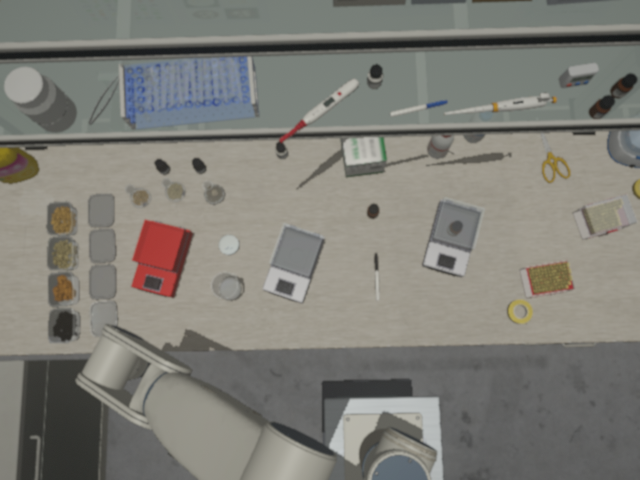

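Both views show the bottle in the right-hand chamber: scene (421,366), top (455,228). Its black button is at scene (374,375), top (444,260). The left white chamber is empty, and the red one is a decoy.

```bash
cat > h.py <<'E'
from plant import *
import cv2,numpy as np
def cam(n):
    c=camera_params(n);R=cv2.Rodrigues(np.array(c["rvec"]))[0];return c,R,np.array(c["tvec"])
def ray(n,u,v,z):
    c,R,t=cam(n);d=R.T@np.array([(u-c["cx"])/c["fx"],(v-c["cy"])/c["fy"],1]);o=-R.T@t
    return o+d*(z-o[2])/d[2]
def blobs(n,box,th=60):
    f=np.load(f"{n}0.npz");x0,y0,x1,y1=box
    g=f["p"][y0:y1,x0:x1].max(2);m=(g<th).astype(np.uint8)
    k,l,s,c=cv2.connectedComponentsWithStats(m)
    out=[]
    for i in range(1,k):
        if s[i,4]>40:
            r=cv2.minAreaRect(np.argwhere(l==i)[:,::-1].astype(np.float32))
            out.append((s[i,4],c[i]+[x0,y0],(r[0][0]+x0,r[0][1]+y0),r[1],r[2]))
    return out
E
python3 - <<'E'
from h import *
for n,b in(("top",(425,240,475,280)),("scene",(355,350,395,400)),("top",(262,270,320,305)),("scene",(245,228,280,260))):
    for a in blobs(n,b): print(n,a[0],a[1],a[2:],ray(n,*a[1],54).round(1),ray(n,*a[2],54).round(1))
# white housing
f=np.load("top0.npz")["p"];c=f[195:280,415:490];m=((c.min(2)>140)).astype(np.uint8)
cv2.imwrite("pics/crop.png",cv2.resize(f[190:285,400:500][:,:,::-1],None,fx=6,fy=6,interpolation=cv2.INTER_CUBIC))
s=np.load("scene0.npz")["p"];cv2.imwrite("pics/crops.png",cv2.resize(s[320:420,340:480][:,:,::-1],None,fx=5,fy=5,interpolation=cv2.INTER_CUBIC))
E
```

```text
scene 301 [373.05980066 375.24252492] ((373.07584381103516, 375.32865142822266), (20.462217330932617, 15.290446281433105), 77.00537872314453) [ 519.  -197.3   54. ] [ 519.  -197.5   54. ]
scene 61 [360.         383.40983607] ((359.7268295288086, 382.558536529541), (33.9437141418457, 2.0254478454589844), 77.90524291992188) [ 486.1 -201.6   54. ] [ 486.6 -199.6   54. ]
scene 171 [260.05847953 243.25730994] ((260.5, 243.5), (13.0, 13.0), 0.0) [457.2 256.8  54. ] [457.8 255.5  54. ]
```

View pics/crop.png

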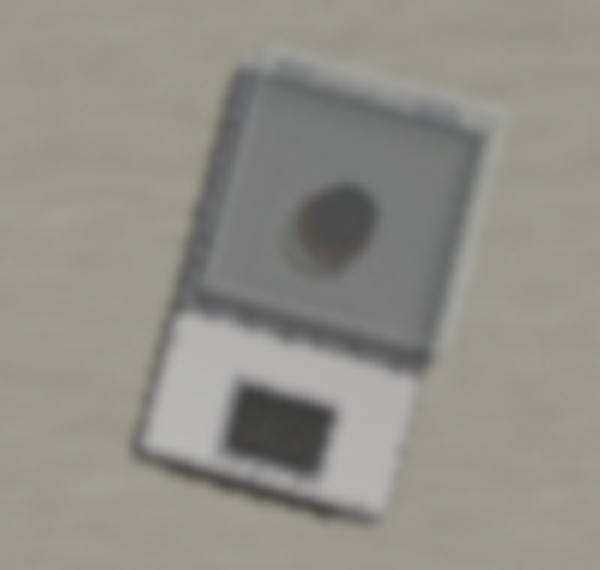

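View pics/crops.png

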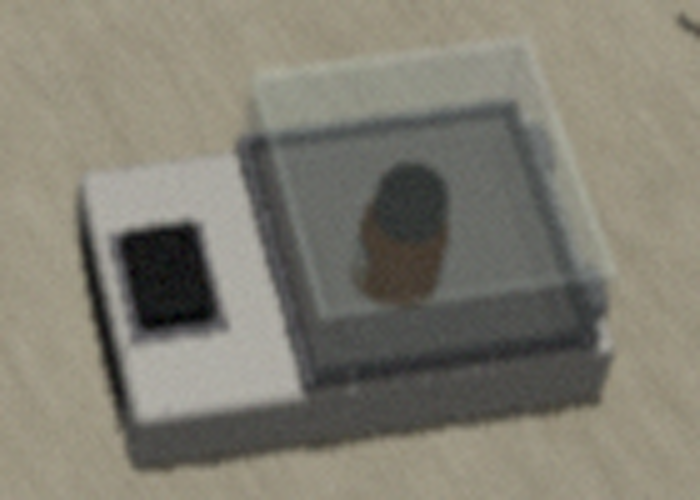

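Run:
```python
from h import *
np.set_printoptions(precision=2,suppress=True)
print(camera_params("wrist")["T_tool_cam"])
T=lambda x,y,z:ray("top",400+x/6,190+y/6,z)
S=lambda x,y,z:ray("scene",340+x/5,320+y/5,z)
print("btn top",T(280,427,54),"scene",S(166,276,54))
a,b=T(140,455,42),T(378,515,42);print("front edge",a,b,np.linalg.norm(b-a),"mid",(a+b)/2)
a2,b2=S(85,175,42),S(137,418,42);print("front edge scene",a2,b2,np.linalg.norm(b2-a2))
for p,q in((a,b),(a2,b2)):
    d=q-p;print("yaw x axis",np.degrees(np.arctan2(d[0],-d[1])), (p+q)/2)
# button mask in top, adaptive
f=np.load("top0.npz");g=f["p"][250:275,430:462].max(2);print(g[5:20:3,5:28:2])
for n,bx in(("top",(434,248,460,274)),): 
    for a in blobs(n,bx,90):print(a,ray(n,*a[2],54),ray(n,*a[1],54))
```

```text
[[  -0.     -0.96   -0.28   72.77]
 [   1.     -0.      0.      0.72]
 [  -0.     -0.28    0.96 -142.78]
 [   0.      0.      0.      1.  ]]
btn top [ 520.41 -194.46   54.  ] scene [ 519.35 -197.31   54.  ]
front edge [ 510.49 -130.41   42.  ] [ 479.42 -240.12   42.  ] 114.02487050482873 mid [ 494.96 -185.26   42.  ]
front edge scene [ 517.67 -133.22   42.  ] [ 480.97 -241.84   42.  ] 114.65265071665729
yaw x axis -15.81301448898949 [ 494.96 -185.26   42.  ]
yaw x axis -18.668118815354386 [ 499.32 -187.53   42.  ]
[[182 168 113  69  77 102 128 145 159 172 176 177]
 [180 151  82  64  62  63  62  62  65  77 116 171]
 [177 130  69  67  68  66  65  62  64  70 130 174]
 [170 117  75  65  66  69  67  68  67  87 157 179]
 [150 155 149 147 124 112  90  74  73 117 174 180]]
(np.int32(161), array([445.95, 261.06]), (446.0000009536743, 261.0), (15.037208557128906, 10.6715669631958), 14.03624439239502) [ 520.93 -192.62   54.  ] [ 520.77 -192.48   54.  ]
```

Emit:
{"fn": "play_rows", "kwargs": {
  "increments": [
    [-20, -21, 0, 0, 0, 0, 0],
    [-34, -36, 0, 0, 0, 0, 0],
    [-34, -36, 0, 0, 0, 0, 0],
    [-34, -36, 0, 0, 0, 0, 0],
    [-34, -36, 0, 0, 0, 0, 0],
    [-34, -36, 0, 0, 0, 0, 0],
    [-34, -36, 0, 0, 0, 0, 0],
    [-34, -36, 0, 0, 0, 0, 0],
    [-34, -36, 0, 0, 0, 0, 0],
    [-34, -36, 0, 0, 0, 0, 0],
    [-34, -36, 0, 0, 0, 0, 0],
    [-34, -36, 0, 0, 0, 0, 0]
  ]
}}

```text
t: 1.6
tcp_pos: [445.2, 17.1, 231.3]
tool_rot: [-0.0, 0.22, 0.975, 0.0]
wrist_force: [1.2, 1.2, -0.4]
opening: 0.1
```

Emit:
{"fn": "play_rows", "kwargs": {
  "increments": [
    [-34, -36, 0, 0, 0, 0, 0],
    [-34, -36, 0, 0, 0, 0, 0],
    [-34, -36, 0, 0, 0, 0, 0],
    [-34, -36, 0, 0, 0, 0, 0],
    [-16, -14, 0, 0, 0, 0, 0],
    [0, 0, 0, 0, 0, -8.4, 0],
    [0, 0, 0, 0, 0, 0, 0],
    [0, 0, 0, 0, 0, 0, 0]
  ]
}}

```text
t: 2.6
tcp_pos: [514.3, -188.6, 231.2]
tool_rot: [-0.0, 0.149, 0.989, 0.0]
wrist_force: [0.8, 0.2, 0.3]
opening: -0.2
```

Run:
```python
from h import *
np.set_printoptions(precision=3,suppress=True)
from scipy.spatial.transform import Rotation as Ro
o=get_obs();print(o["t"],o["joint_positions"],o["tcp_pos"],o["tool_rot"])
p,d=grab_frame("wrist");cv2.imwrite("pics/w1.png",p[:,:,::-1]);np.savez("w1.npz",p=p,d=d,t=o["tcp_pos"],q=o["tool_rot"])
print({k:v for k,v in camera_params("wrist").items() if k!="T_tool_cam"})
```

```text
2.6 [-0.373  0.311  1.801  0.     1.03  -1.645] [ 514.327 -188.558  231.182] [-0.     0.149  0.989  0.   ]
{'fx': 424.6329516460983, 'fy': 424.6329516460983, 'cx': 320.5779331173771, 'cy': 235.65150873087228}
```

View pics/w1.png

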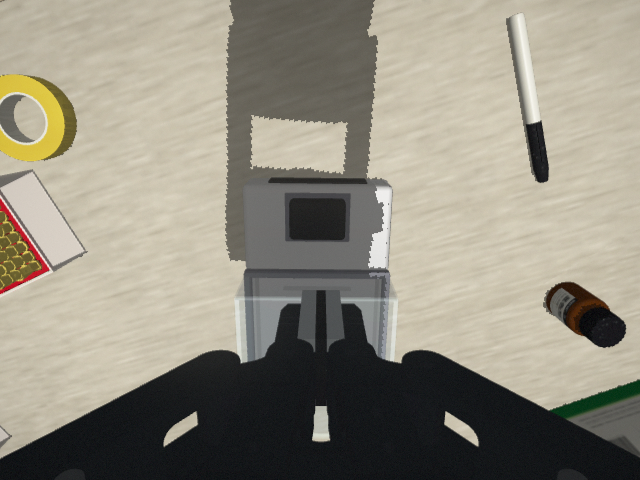

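The wrist view shows the button at about (318,219), with the housing square to the image. The fingertips are at (320,300), and the gripper hides the bottle.

Run:
```python
from h import *
np.set_printoptions(precision=2,suppress=True)
from scipy.spatial.transform import Rotation as Ro
f=np.load("w1.npz");q=f["q"];R=Ro.from_quat([q[1],q[2],q[3],q[0]]).as_matrix()
c=camera_params("wrist");T=np.array(c["T_tool_cam"])
def w(u,v,z):
    o=R@T[:3,3]+f["t"];d=R@T[:3,:3]@[(u-c["cx"])/c["fx"],(v-c["cy"])/c["fy"],1];return o+d*(z-o[2])/d[2]
g=f["p"][190:245,282:354].max(2);m=(g<55).astype(np.uint8)
k,l,s,ce=cv2.connectedComponentsWithStats(m);i=1+s[1:,4].argmax()
r=cv2.minAreaRect(np.argwhere(l==i)[:,::-1].astype(np.float32));print(s[i],r)
u,v=r[0][0]+282,r[0][1]+190;B=w(u,v,54);print("button",B,u,v, "depth",f["d"][int(v),int(u)])
corn=[w(x+282,y+190,54) for x,y in cv2.boxPoints(r)];print([np.linalg.norm(corn[j]-corn[j-1]) for j in range(4)])
a,b=w(246,269,42),w(389,269,42);print(np.degrees(np.arctan2(*(b-a)[[1,0]]))-90,np.linalg.norm(b-a))
print("tool offset",R.T@(B-f["t"]))
```

```text
[   7    8   57   42 2340] ((34.999996185302734, 28.499996185302734), (55.99999237060547, 40.99999237060547), 0.0)
button [ 520.94 -192.23   54.  ] 316.99999618530273 218.49999618530273 depth 328.38333
[np.float64(44.07935410157145), np.float64(32.783497997509336), np.float64(42.8628279990961), np.float64(32.787127841436956)]
-17.21266981739666 119.25785255080001
tool offset [ -7.5   -1.58 177.18]
```

Emit:
{"fn": "play_rows", "kwargs": {
  "increments": [
    [-11.5, -1.6, 20, 0, 0, 0, 0],
    [0, 0, 40, 0, 0, 0, 0],
    [0, 0, 40, 0, 0, 0, 0],
    [0, 0, 40, 0, 0, 0, 0],
    [0, 0, 15, 0, -4, 0, 0],
    [0, 0, 0, 0, -4, 0, 0],
    [0, 0, 0, 0, 0, 0, 0],
    [0, 0, 0, 0, 0, 0, 0]
  ]
}}

```text
t: 3.65
tcp_pos: [525.9, -194.3, 76.9]
tool_rot: [0.069, 0.148, 0.987, -0.01]
wrist_force: [-0.1, 0.1, 0.1]
opening: -0.1
```

Run:
```python
from h import *
np.set_printoptions(precision=3,suppress=True)
o=get_obs();print(o["t"],o["joint_positions"],o["tcp_pos"],o["tool_rot"],o["wrist_force"])
p,d=grab_frame("wrist");cv2.imwrite("pics/w2.png",p[:,:,::-1])
p,d=grab_frame("scene");cv2.imwrite("pics/s2.png",cv2.resize(p[240:440,260:520][:,:,::-1],None,fx=3,fy=3))
```

```text
3.65 [-0.381  0.515  1.955  0.023  0.533 -1.674] [ 525.881 -194.251   76.918] [ 0.069  0.148  0.987 -0.01 ] [-0.14   0.105  0.056]
```

View pics/w2.png

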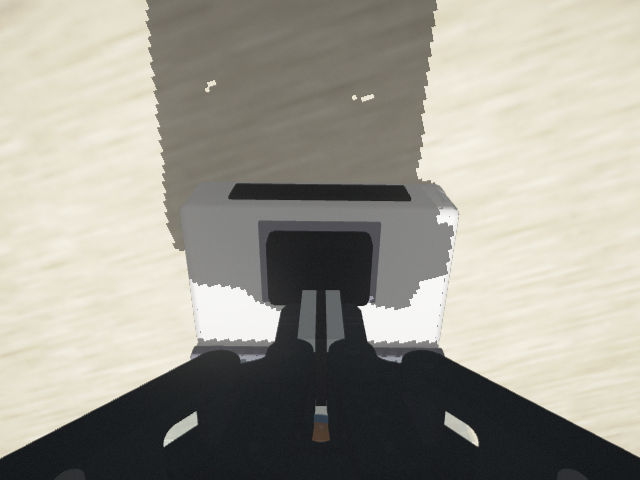

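View pics/s2.png

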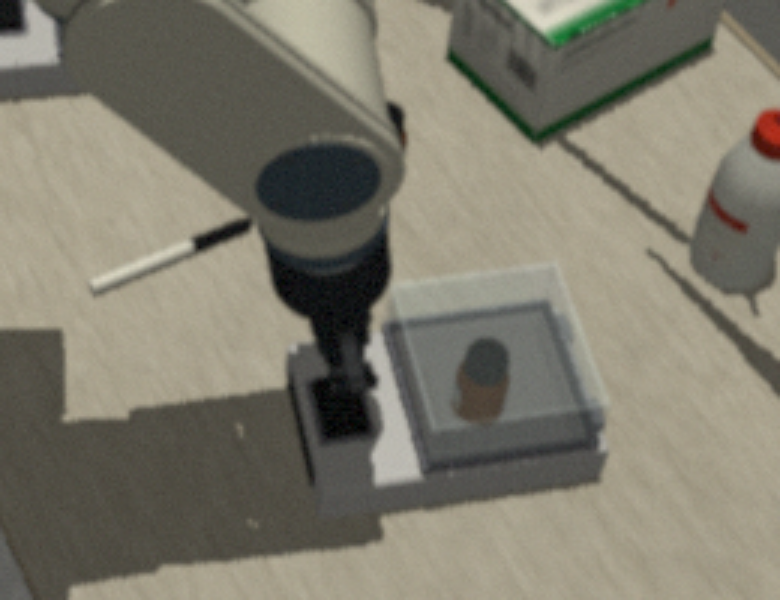

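The fingertips are lined up over the button, the arm is clear of the cover, and the bottle is visible inside this chamber (scene crop around 483,380). Next I lower to just above the button.

Emit:
{"fn": "play_rows", "kwargs": {
  "increments": [
    [1.2, 0, 8.5, 0, 0, 0, 0],
    [1.2, 0, 8.5, 0, 0, 0, 0],
    [0.3, 0, 2, 0, 0, 0, 0],
    [0.2, 0, 1.5, 0, 0, 0, 0],
    [0, 0, 0, 0, 0, 0, 0]
  ]
}}

```text
t: 4.38
tcp_pos: [525.0, -194.2, 55.5]
tool_rot: [0.069, 0.148, 0.987, -0.01]
wrist_force: [1.1, -0.1, -0.2]
opening: 0.2
```

Emit:
{"fn": "play_rows", "kwargs": {
  "increments": [
    [0.3, 0, 2, 0, 0, 0, 0],
    [0.2, 0, 1.5, 0, 0, 0, 0],
    [0, 0, 0, 0, 0, 0, 0]
  ]
}}

```text
t: 4.75
tcp_pos: [525.2, -194.2, 52.2]
tool_rot: [0.069, 0.148, 0.987, -0.01]
wrist_force: [0.1, -0.7, 0.4]
opening: -0.0
```

Emit:
{"fn": "play_rows", "kwargs": {
  "increments": [
    [0.3, 0, 2, 0, 0, 0, 0],
    [0, 0, 0, 0, 0, 0, 0]
  ]
}}

```text
t: 5.0
tcp_pos: [525.3, -194.3, 50.1]
tool_rot: [0.069, 0.148, 0.987, -0.01]
wrist_force: [-0.3, 0.3, 3.9]
opening: 0.1
```

Emit:
{"fn": "play_rows", "kwargs": {
  "increments": [
    [0.2, 0, 1.5, 0, 0, 0, 0],
    [0, 0, 0, 0, 0, 0, 0]
  ]
}}

```text
t: 5.25
tcp_pos: [525.3, -194.2, 48.7]
tool_rot: [0.069, 0.148, 0.987, -0.01]
wrist_force: [0.6, 0.0, 5.2]
opening: 0.0
```

Run:
```python
from h import *
o=get_obs();print(o["t"],o["tcp_pos"],o["wrist_force"])
p,d=grab_frame("scene");cv2.imwrite("pics/s3.png",cv2.resize(p[180:440,230:520][:,:,::-1],None,fx=2.3,fy=2.3))
```

```text
5.25 [ 525.26565586 -194.24712657   48.65449709] [0.59219301 0.01498034 5.17748474]
```

View pics/s3.png

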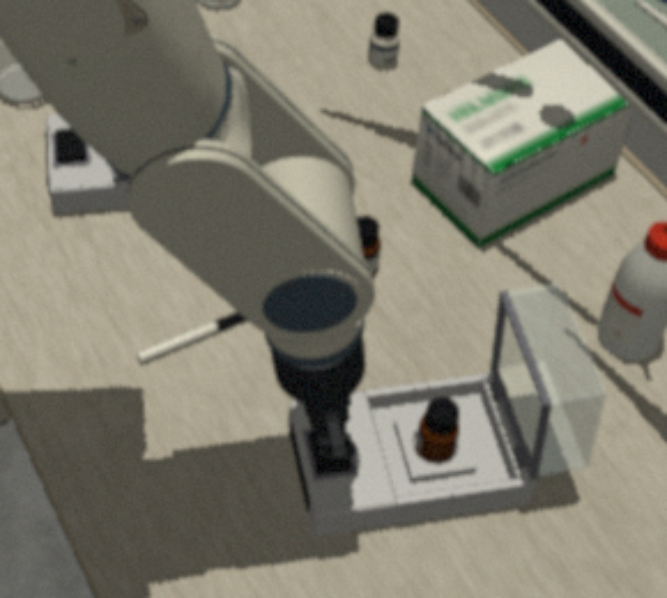

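The cover is up and the bottle still stands (crop 438,430). I'll let the button come up and move clear, going up and back.

Emit:
{"fn": "play_rows", "kwargs": {
  "increments": [
    [-0.6, 0, -4, 0, 0, 0, 0],
    [-0.8, 0, -6, 0, 0, 0, 0],
    [-2, 0, -20, 0, 0, 0, 0],
    [0, 0, -40, 0, 0, 0, 0],
    [0, 0, -40, 0, 0, 0, 0],
    [30, 0, -30, 0, 0, 0, 0],
    [30, 0, 0, 0, 0, 0, 0],
    [0, 0, 0, 0, 0, 0, 0],
    [0, 0, 0, 0, 0, 0, 0],
    [0, 0, 0, 0, 0, 0, 0],
    [0, 0, 0, 0, 0, 0, 0]
  ]
}}

```text
t: 6.68
tcp_pos: [453.3, -172.2, 179.1]
tool_rot: [0.069, 0.148, 0.987, -0.01]
wrist_force: [0.1, 0.3, 0.2]
opening: 0.2
```

Run:
```python
from h import *
o=get_obs();print(o["t"],o["tcp_pos"],o["wrist_force"],abs(o["joint_vel"]).max())
p,d=grab_frame("scene");cv2.imwrite("pics/s4.png",p[:,:,::-1])
p,d=grab_frame("top");cv2.imwrite("pics/t4.png",p[:,:,::-1])
p,d=grab_frame("wrist");cv2.imwrite("pics/w4.png",p[:,:,::-1])
```

```text
6.675 [ 453.29089158 -172.20051745  179.13321428] [0.0795446  0.28570702 0.24631338] 0.004948168840957719
```

View pics/s4.png

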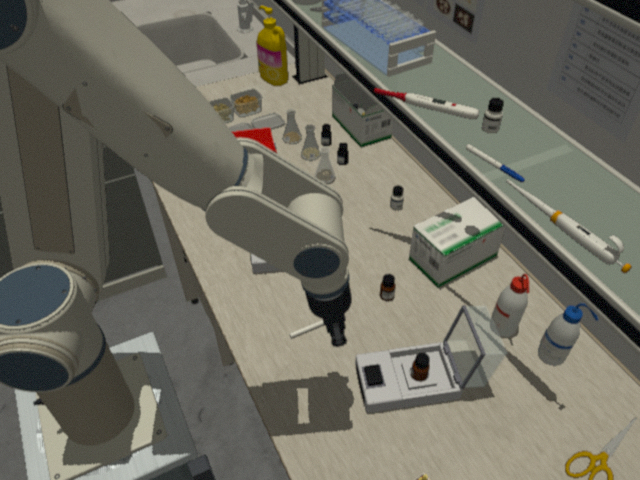

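View pics/t4.png

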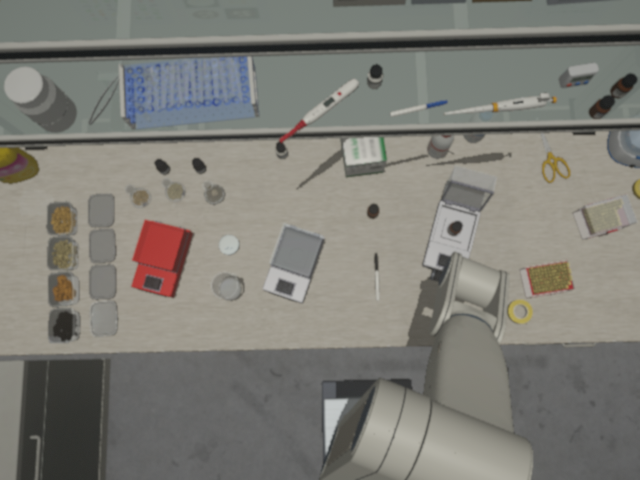

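View pics/w4.png

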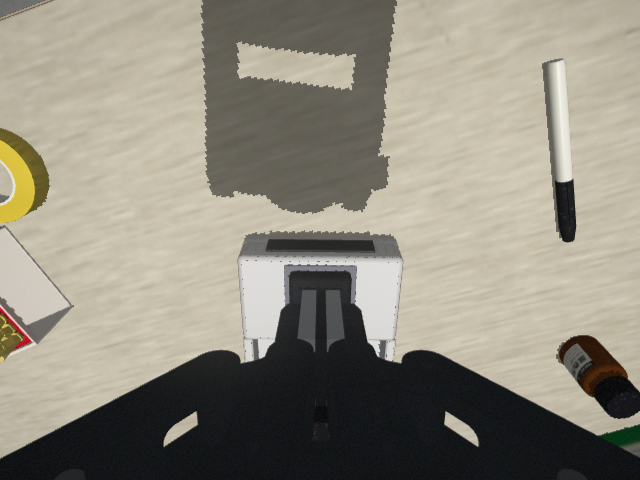

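The loaded cover stands past upright (scene 475,345), its button is up, and the empty chamber's cover is still shut (top 297,250). The arm is clear with no force on the wrist. I'll wait briefly, confirm the cover has stopped moving, and hand in.

Emit:
{"fn": "play_rows", "kwargs": {
  "increments": [
    [0, 0, 0, 0, 0, 0, 0],
    [0, 0, 0, 0, 0, 0, 0],
    [0, 0, 0, 0, 0, 0, 0],
    [0, 0, 0, 0, 0, 0, 0],
    [0, 0, 0, 0, 0, 0, 0],
    [0, 0, 0, 0, 0, 0, 0]
  ]
}}

```text
t: 7.58
tcp_pos: [452.8, -172.1, 179.3]
tool_rot: [0.069, 0.148, 0.987, -0.01]
wrist_force: [-0.1, 0.7, 0.0]
opening: -0.1
```

Run:
```python
from h import *
p,d=grab_frame("scene");a=cv2.imread("pics/s4.png")[:,:,::-1]
D=cv2.absdiff(cv2.GaussianBlur(p,(5,5),0),cv2.GaussianBlur(np.ascontiguousarray(a),(5,5),0)).max(2)
print("lid change",D[300:390,440:510].max(),"bg",D[200:260,420:500].max(),get_obs()["wrist_force"])
print(hand_in())
```

```text
lid change 4 bg 7 [ 0.31929548 -0.51271591 -0.10271197]
the job is handed in; nothing more can be done
None
```

I opened the chamber with the bottle (the right-hand one) by pressing its release button with the shut fingers. The fingers then lifted off, the arm moved clear, and I handed the job in at about 7.6 s.

**Pressing:** The push peaked at about 5 N on the wrist, and the cover sprang open.

**Last checks:**
- **Loaded cover:** it stands past upright and did not move between two pictures taken about 1 s apart. I did not measure its angle.
- **Bottle:** still standing inside the chamber.
- **Button:** looks up again in the pictures. I did not measure its height.
- **Empty chamber:** its cover is still shut.
- **Robot:** the wrist force is at noise level, so the robot is touching nothing.

**Disagreements:** The camera estimates of the button's centre differed by up to 5 mm. The first contact force came a few millimetres lower than I had worked out, so I pressed in small steps. No check failed.

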